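Free the jammed drip grate and lay it on the bar mat

TASK

The slotted drip grate has got twisted in the drip tray, and its corners are caught under the tray's two in-turned lips. Turn it straight by its red handle while it is still down in the tray, then lift it out and set it down, without dropping it, in the middle of the black rubber mat, lying flat and lengthwise along the mat. Leave the cup, the milk jug and the tumbler standing where they are.

Things in the scene. Friction and masses are not known exactly. Their poses are not given: they have to be found in the camera images.
- drip_grate: dark slotted steel grate with a red bow handle: flat plate 150 (its x) by 66 (y) by 8 mm, 0.2 to 0.42 kg, loose, half-turn symmetric. Origin: centre of the underside, z up. Starts flat on the tray's floor, within 7 mm of the tray's centre, turned 0.34 to 0.41 rad anticlockwise from above relative to the tray.
- grate_handle (a point): middle of the grate's red handle bar, 60 mm above the grate's underside (axes as the grate). The bar is 96 mm long along the grate's x, 14 mm wide (y), 16 mm high, fixed on two thin steel posts at x = +-40 mm. Grip it across y from above.
- drip_tray: open aluminium drip tray, fixed to the worktop, outside 194 (its x) by 138 (y) by 28 mm, inside 186 by 130 mm, floor 6 mm thick. A flat lip reaches inwards along each long side, none on the short ends. A small screwed tab sticks out 21 mm at floor level at each short end. Origin: centre of the underside, z up.
- tray_slot (a point): centre of the slot between the tray's two lips (axes as the tray). The lips are 4 mm thick, 24 to 28 mm above the worktop; the slot is 88 mm wide in y and as long as the inside of the tray. The grate passes up through it only when about centred and its x lies within about 0.14 rad of the tray's x.
- bar_mat: black ribbed rubber mat, 220 (its x) by 150 (its y) by 6 mm, fixed flat on the worktop. Origin: centre of the underside, z up. The top is 6 mm above it.
- cup_white: small white cup with a green inside, 60x84x50 mm, loose bystander standing upright on the worktop; origin: centre of its footprint (handle included), z up
- milk_jug: steel milk jug, 74x100x91 mm, loose bystander standing upright on the worktop; origin: centre of its footprint (handle included), z up
- tumbler: plain steel tumbler, 82x82x110 mm, loose bystander standing upright on the worktop; origin: centre of its footprint, z up
Mind the look-alikes: they are no part of the job. What is shaped like the drip_grate but pink is not meant.

How it is judged:
On the way, in this order (a step that is already met when the one before it is completed fails the run):
1. the grate is turned straight (within 0.18 rad of the tray's length) while still down in the tray, below the lips (angle between the x axis of drip_grate and the x axis of drip_tray, either way round below 0.18 rad and z of drip_grate in the frame of drip_tray below 0.02 m and horizontal distance between drip_grate and drip_tray below 0.04 m), for 0.1 s.
2. the grate is lifted clear above the tray's lips (z of drip_grate in the frame of drip_tray above 0.04 m), for 0.1 s.
At the end, for the whole second after the job is handed in: The grate lies still and flat (tilt under 0.06 rad) on the mat, handle up, its centre within 40 mm of the mat's centre along each of the mat's axes, its length within 0.3 rad of the mat's length, and is let go (x of drip_grate in the frame of bar_mat between -0.04 and 0.04 m and y of drip_grate in the frame of bar_mat between -0.04 and 0.04 m and z of drip_grate in the frame of bar_mat between 0.002 and 0.011 m and angle between the x axis of drip_grate and the x axis of bar_mat, either way round below 0.3 rad and angle between drip_grate's own z axis and vertical below 0.06 rad and linear speed of drip_grate below 0.02 m/s and angular speed of drip_grate below 0.1 rad/s); the robot touches nothing.
It fails at once if the cup shifted by more than 30 mm or tipped (distance of cup_white from where it was at the start of the episode above 0.03 m or angle between cup_white's own z axis and vertical above 0.4 rad).
It fails at once if the milk jug shifted by more than 30 mm or tipped (distance of milk_jug from where it was at the start of the episode above 0.03 m or angle between milk_jug's own z axis and vertical above 0.4 rad).
It fails at once if the tumbler shifted by more than 30 mm or tipped (distance of tumbler from where it was at the start of the episode above 0.03 m or angle between tumbler's own z axis and vertical above 0.4 rad).
It fails at once if the grate is dropped: it falls free of the fingers, faster than 0.5 m/s, more than 40 mm above the worktop (height (world z) of drip_grate above 0.04 m and contact force between the fingers and drip_grate below 0.2 N and linear speed of drip_grate above 0.5 m/s).
It also fails if it takes over 40 s, if anything falls off the work surface, if the arm or the gripper's body presses on something with over 40 N, if the wrist force passes 120 N, or if a joint passes its speed limit or range.

ROBOT

A 6-joint arm with a two-finger parallel gripper is mounted at the origin on a cart in front of the work surface, level with it; the furniture and walls round the work are solid. World frame = base frame: x ahead of the robot, y to its left, z up, the work surface at z = 0. Lengths are in m, angles in rad, forces in N, time in s.
With the tool pointing down it reaches from about 0.35 to 0.975 m from the base axis. Payload 4.9 kg.
Tool frame: the origin (TCP) lies between the finger pads; the fingertips stand 25 mm ahead of it and the grasp point (between the pads) lies 6 mm ahead of it; z points along the fingers, y is the line along which they close (so a half turn about z gives the same grasp; the last joint's range is limited). The gripper opens to 85 mm and grips with 20 to 120 N. Pads are 22 mm wide; open, the fingers measure 114 mm over their backs; the gripper's body (76 mm by 85 mm) begins 54 mm behind the grasp point. The pads swing forward as they close: fully open they stand 13 mm farther back than shut.
Start: joints at [-1.295, 0.053, 1.613, -0, 1.476, -0.119], TCP at [0.24, -0.577, 0.256] pointing down, gripper open.
Joint ranges: [-3.01, 3.01], [-1.01, 2.22], [0.06, 2.58], [-1.02, 4.17], [0.09, 2.62], [-3.14, 3.14]. Speed limits (rad/s): [2.57, 2.57, 3.14, 3.14, 3.14, 3.14].

INTERFACE

Orientations are given as [roll, pitch, yaw] about the fixed x, y, z axes, in that order (R = Rz(yaw) Ry(pitch) Rx(roll)).
In Python, from bench import telemetry, vision, manip, spotter gives the robot as it stands.
- The arm moves only by the tool carry_out, never from a script. Its argument "targets" is a list of rows, each a list of 3 entries, a list of its own where there are three numbers: the opening, from 0 (shut) to 1 (fully open), then the shift along the tool's x, y, z in cm, then the turn about the tool's z in degrees. A call has 1 to 10 rows; each row is the pose to reach, as a shift and turn from the pose commanded when the call began, along the tool's axes at that moment; what a row does not reach only later rows make up. A row lasts 1/10 s, in which the tool goes at most 50 mm and 8.59 degrees, less where a joint would pass 70% of its speed; a pose out of reach is approached as far as the arm can. A call with a gripper value outside its range is refused whole. The fingers move at their own pace and stop on an object; "force" is the grip in N (left out, the last holds). Time passes only in rows, so rows that repeat a pose let the fingers close. It gives the time, the measured TCP pose, the force, the opening and the grip force at its end, in the units of the state.
- telemetry.get_obs(): the state, without advancing time (a new reading comes with each control period).
- vision.get_image(name): name is "side" or "top" or "wrist"; returns a dict with "color" (400x640x3 uint8, blue, green, red), "intrinsics" (3x3 intrinsics, pixels), "R" (3x3) and "t" (3): a world point X has camera coordinates R X + t; the wrist camera has in their place "tool_from_camera" (4x4, takes a point from camera to tool coordinates, whose origin is the TCP and whose axes are the flange's). Camera axes: x right, y down, z forward; pixel columns grow to the right and rows downward; lengths in m; the calibration is good to about 2 mm. A picture is of the moment at which its call begins: read the wrist's pose just before it. There is no depth.
- manip.job_done(): hands the job in; it is judged then, once.
Trained networks look in a picture, given as the dict that the camera call returned (one of the last four; its "shot" number tells which), for a name from the list of things; names that differ only in an ending like _2 or _b are one class to them, and where a whole thing is asked for, a point or a joint stands for the part that bears it (a point fixed in the world has none). Each returns a list of dicts, best first, with "confidence" (0 to 1); they miss things now and then, are a little off and sometimes report something else, mostly with a low value. They report only what shows in the picture. A call takes as long as a camera call. They do not tell look-alikes from the thing itself.
- spotter.spot_in(picture, name): "pixel" ([column, row] in pixels, amid what is visible of it).
The state is a dict: "time_s": time; "joint_pos": joint angles; "qvel": joint speeds; "effort": joint torques, N m; "tool_pos": TCP position; "ee_rot": TCP orientation; "wrist_force": force on the tool from outside, world axes, zero at the start; "moment": the same for the moment, N m; "width": finger opening in m; "grip_force": force on a finger pad.
Only numpy, scipy, OpenCV 4.12 (cv2) and the standard library are available. Lean on these libraries where they do the work, as an engineer would, in place of code of your own. Each camera call takes 0.05 s, during which the arm holds its last target. There are 200 camera calls.

## Working session

There is one attempt and no reset: what is moved stays moved. The work goes in short steps, Python scripts to look and compute and a tool call to move; the robot and the scene stay as the last step left them, time stands still between calls to the robot, and variables do not carry over. Pictures are saved under pics/ and viewed, at most 10 in all, crops included, and the job is handed in when it is done.

Besides the shell and the picture viewer there is one more tool, called after "Emit:" as a command line: name --argument value ..., lists and objects as JSON in quotes. carry_out: Moves the arm, as the interface text tells. Its arguments: {"type":"object","properties":{"targets":{"type":"array","items":{"type":"array"}},"force":{"type":"number"}},"required":["targets"]}

```bash
mkdir -p pics; cat > h.py <<'E'
import numpy as np, cv2
from bench import telemetry, vision, manip, spotter
def ray(p,px):
    K,R,t=map(np.array,(p["intrinsics"],p["R"],p["t"]))
    d=R.T@np.linalg.inv(K)@np.array([px[0],px[1],1.]); return -R.T@t.ravel(),d
def atz(p,px,z):
    c,d=ray(p,px); return c+d*(z-c[2])/d[2]
E
python3 - <<'E'
from h import *
print(telemetry.get_obs())
for n in("top","side"):
    p=vision.get_image(n); cv2.imwrite(f"pics/{n}0.png",p["color"])
    for k in["drip_grate","grate_handle","drip_tray","bar_mat","cup_white","milk_jug","tumbler"]:
        z=.066 if k=="grate_handle" else .01
        print(n,k,[(np.round(d["pixel"]),round(d["confidence"],2),np.round(atz(p,d["pixel"],z),3)) for d in spotter.spot_in(p,k)[:3]])
E
```

```text
{'time_s': 0.0, 'joint_pos': array([-1.29498268e+00,  5.33846866e-02,  1.61429556e+00, -2.65836145e-05,
        1.47603516e+00, -1.19004560e-01]), 'qvel': array([ 0.00048512,  0.00111815, -0.00196852,  0.00057322,  0.00085381,
       -0.00019295]), 'effort': array([-1.48457115e-03, -3.93687129e+01, -3.70176387e+01, -1.83637499e-04,
        7.03095211e-03,  5.04391302e-07]), 'tool_pos': array([ 0.24023216, -0.57635631,  0.2550448 ]), 'ee_rot': array([-3.13948177e+00, -2.25749259e-04,  3.94820508e-01]), 'wrist_force': array([-0.04099724, -0.47211455, -0.22170818]), 'moment': array([ 0.06102944,  0.0494387 , -0.00873285]), 'grip_force': 0.0, 'width': 0.08522310056807374}
top drip_grate [(array([286., 239.]), 0.78, array([ 0.472, -0.008,  0.01 ]))]
top grate_handle [(array([288., 244.]), 0.98, array([ 0.45 , -0.018,  0.066])), (array([217., 224.]), 0.76, array([0.507, 0.188, 0.066]))]
top drip_tray [(array([215., 222.]), 0.74, array([0.522, 0.21 , 0.01 ]))]
top bar_mat [(array([359., 237.]), 0.79, array([ 0.479, -0.229,  0.01 ]))]
top cup_white [(array([239., 158.]), 0.87, array([0.73 , 
[... 296 characters left out ...]
01])), (array([353., 173.]), 0.61, array([0.502, 0.238, 0.01 ]))]
side grate_handle [(array([310., 199.]), 0.98, array([ 0.527, -0.082,  0.066])), (array([355., 172.]), 0.75, array([0.554, 0.166, 0.066])), (array([207., 247.]), 0.4, array([ 0.437, -0.495,  0.066]))]
side drip_tray [(array([353., 181.]), 0.59, array([0.534, 0.185, 0.01 ]))]
side bar_mat [(array([275., 227.]), 0.67, array([ 0.488, -0.231,  0.01 ]))]
side cup_white [(array([386., 196.]), 0.74, array([0.697, 0.171, 0.01 ]))]
side milk_jug [(array([364., 214.]), 0.9, array([0.695, 0.022, 0.01 ]))]
side tumbler [(array([207., 244.]), 0.84, array([ 0.37 , -0.441,  0.01 ])), (array([352., 173.]), 0.52, array([0.497, 0.235, 0.01 ]))]
```

View pics/top0.png

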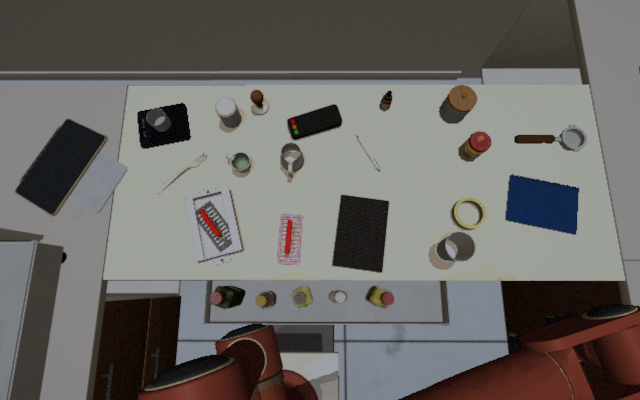

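View pics/side0.png

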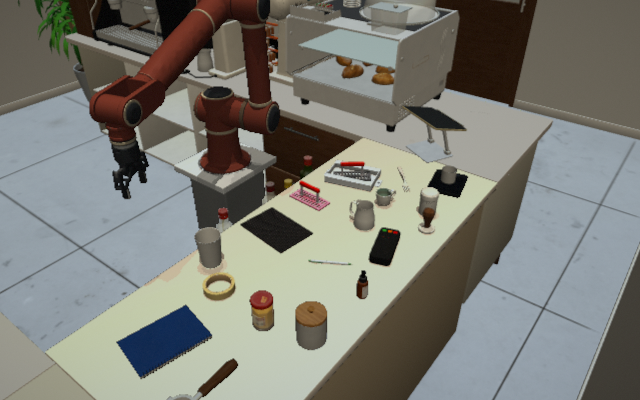

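Top view: the real grate (dark, red handle at about (210,223)) sits in the tray at (214,226). The pink look-alike is at (290,239), the mat at (361,233) and the tumbler at (457,247). I'll refine by colour.

```bash
python3 - <<'E'
from h import *
S={}
for n,box in(("top",(185,185,60,85)),("side",(325,150,65,45))):
    p=vision.get_image(n); c=p["color"].astype(int); x,y,w,h=box
    m=((c[...,2]>110)&(c[...,1]<70)&(c[...,0]<80)); k=np.zeros_like(m);k[y:y+h,x:x+w]=1; m&=k
    q=np.argwhere(m)[:,::-1].astype(np.float32); S[n]=(p,q.mean(0)); print(n,len(q),q.mean(0),cv2.minAreaRect(q))
    if n=="top":
        a=cv2.fitLine(q,cv2.DIST_L2,0,.01,.01).ravel(); e=[atz(p,q.mean(0)+s*15*a[:2],.068) for s in(-1,1)]; d=e[1]-e[0]; print("handle yaw",np.arctan2(d[1],d[0]),e)
        g=p["color"]
        # mat
        gr=cv2.cvtColor(g,cv2.COLOR_BGR2GRAY); mm=np.zeros_like(gr); mm[185:280,325:400]=(gr[185:280,325:400]<70)
        cs=max(cv2.findContours(mm,cv2.RETR_EXTERNAL,cv2.CHAIN_APPROX_NONE)[0],key=cv2.contourArea)
        b=cv2.boxPoints(cv2.minAreaRect(cs)); M=np.array([atz(p,v,.006)[:2] for v in b]); print("mat",M.mean(0),M)
        cv2.imwrite("pics/trayc.png",cv2.resize(g[180:275,175:255],None,fx=6,fy=6,interpolation=cv2.INTER_CUBIC))
(c1,d1),(c2,d2)=[ray(*S[n]) for n in S]
s=np.linalg.lstsq(np.c_[d1,-d2],c2-c1,rcond=None)[0]; print("handle",c1+s[0]*d1,c2+s[1]*d2)
E
```

```text
top 154 [209.07793 222.59091] ((208.84539794921875, 222.38006591796875), (31.61107635498047, 4.999711036682129), 53.74616622924805)
handle yaw -2.4735801847285113 [array([0.54744692, 0.23814494, 0.068     ]), array([0.47675779, 0.1823695 , 0.068     ])]
mat [ 0.49278529 -0.23500665] [[ 0.39448502 -0.14515819]
 [ 0.61057686 -0.17557546]
 [ 0.59017471 -0.32808029]
 [ 0.37590459 -0.29121266]]
side 61 [352.7377  163.13115] ((352.0, 163.0), (2.0, 22.0), 90.0)
handle [0.51126397 0.20904356 0.07138811] [0.51383702 0.21151953 0.07254636]
```

View pics/trayc.png

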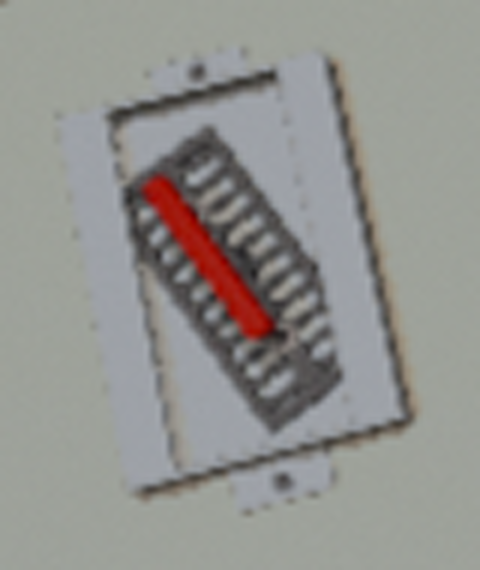

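Emit:
carry_out --targets '[[1,[5,-5,0],-4],[1,[55.4,-62.1,0],-15.2],[1,[55.4,-62.1,0],-15.2],[1,[55.4,-62.1,0],-15.2],[1,[55.4,-62.1,0],-15.2],[1,[55.4,-62.1,0],-15.2],[1,[55.4,-62.1,0],-15.2],[1,[55.4,-62.1,0],-15.2],[1,[55.4,-62.1,0],-15.2],[1,[55.4,-62.1,0],-15.2]]'

```text
time_s: 1.9
tool_pos: [0.4055, -0.103, 0.2567]
ee_rot: [3.14, -0.001, 0.66]
wrist_force: [1.1, -0.9, -0.1]
width: 0.0853
grip_force: 0.0
```

Emit:
carry_out --targets '[[1,[25,-16.5,0],0],[1,[25,-16.5,0],0],[1,[25,-16.5,0],0],[1,[25,-16.5,0],0],[1,[25,-16.5,0],0],[1,[25,-16.5,0],0],[1,[25,-16.5,0],0],[1,[25,-16.5,0],0],[1,[25,-16.5,0],0]]'

```text
time_s: 2.8
tool_pos: [0.5014, 0.178, 0.2563]
ee_rot: [3.141, 0.0, 0.659]
wrist_force: [0.4, -0.7, -0.8]
width: 0.0853
grip_force: 0.0
```

```bash
cat >> h.py <<'E'
from scipy.spatial.transform import Rotation as Ro
def wrist():
    o=telemetry.get_obs(); p=vision.get_image("wrist"); T=np.eye(4)
    T[:3,:3]=Ro.from_euler("xyz",o["ee_rot"]).as_matrix(); T[:3,3]=o["tool_pos"]
    W=np.linalg.inv(T@np.array(p["tool_from_camera"])); p["R"]=W[:3,:3]; p["t"]=W[:3,3]; return o,p
def handle(p):
    c=p["color"].astype(int); m=((c[...,2]>90)&(c[...,1]<70)&(c[...,0]<80)).astype(np.uint8)
    cs=max(cv2.findContours(m,cv2.RETR_EXTERNAL,cv2.CHAIN_APPROX_NONE)[0],key=cv2.contourArea)
    r=cv2.boxPoints(cv2.minAreaRect(cs)); P=np.array([atz(p,v,.074)[:2] for v in r])
    e=[P[1]-P[0],P[2]-P[1]]; L=[np.linalg.norm(v) for v in e]; d=e[int(np.argmax(L))]
    return P.mean(0),np.arctan(d[1]/d[0]),L,r
def shift(o,xy,yaw):
    R=Ro.from_euler("xyz",o["ee_rot"]).as_matrix(); d=np.r_[xy-o["tool_pos"][:2],0]
    return np.round((R.T@d)*100,2), np.degrees(o["ee_rot"][2]-yaw)
E
python3 - <<'E'
from h import *
o,p=wrist(); print(o["time_s"],o["tool_pos"],o["ee_rot"],o["qvel"])
c,y,L,r=handle(p); print(c,y,L,r.tolist(),shift(o,c,y))
np.savez("w.npz",R=p["R"],t=p["t"],K=p["intrinsics"])
cv2.imwrite("pics/w1.png",p["color"])
t=vision.get_image("top"); 
for v in((62,112),(330,58),(410,418),(138,492)): print(atz(t,(175+v[0]/6-.4,180+v[1]/6-.4),.028))
E
```

```text
2.8 [0.50138036 0.17804294 0.25625703] [3.14139776e+00 3.38149604e-04 6.59434533e-01] [-0.01802907 -0.01289295  0.00757998  0.00177143 -0.00110725  0.00171334]
[0.51339777 0.21154287] 0.6679392856780586 [np.float64(0.01332076767990012), np.float64(0.08905782786805228)] [[290.81805419921875, 98.0853500366211], [306.91339111328125, 97.7568588256836], [309.03619384765625, 201.77474975585938], [292.94085693359375, 202.10324096679688]] (array([ 3.  , -1.91, -0.  ]), np.float64(-0.4872864088544407))
[0.59320442 0.30038725 0.028     ]
[0.62157401 0.16607692 0.028     ]
[0.43922802 0.11671188 0.028     ]
[0.40322725 0.24751077 0.028     ]
```

View pics/w1.png

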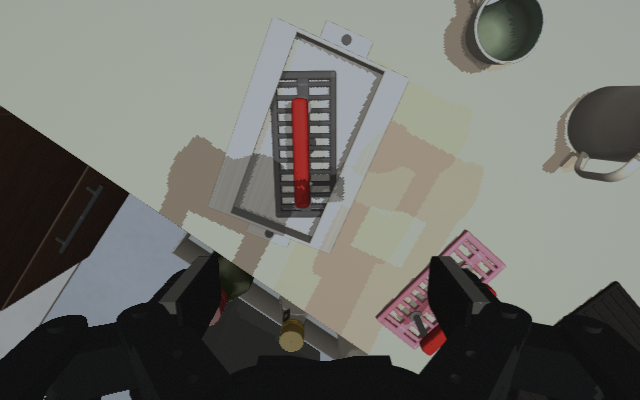

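The wrist view shows the grate's red bar from (299,98) to (303,207), in the tray whose corners are at (275,17), (408,76), (328,253) and (209,205). The tray yaw is about 0.268 and the grate about 0.668. Next I descend and grip.

Emit:
carry_out --targets '[[1,[2.7,-1.9,0],-0.5],[1,[2.7,-1.9,5],-0.5],[1,[2.7,-1.9,10],-0.5],[1,[2.7,-1.9,14],-0.5],[1,[2.7,-1.9,17],-0.5],[1,[2.7,-1.9,18.4],-0.5],[1,[2.7,-1.9,18.4],-0.5],[1,[2.7,-1.9,18.4],-0.5]]' --force 60

```text
time_s: 3.7
tool_pos: [0.5125, 0.21, 0.074]
ee_rot: [3.141, -0.002, 0.668]
wrist_force: [-0.8, 0.1, -0.0]
width: 0.0848
grip_force: 0.0
```

Emit:
carry_out --targets '[[0,[0,0,0],0],[0,[0,0,0],0],[0,[0,0,0],0],[0,[0,0,0],0],[0,[0,0,0],0],[0,[0,0,0],0],[0,[0,0,0],0],[0,[0,0,0],0]]'

```text
time_s: 4.5
tool_pos: [0.5112, 0.2104, 0.0725]
ee_rot: [-3.141, -0.0, 0.669]
wrist_force: [-1.9, 0.9, 3.5]
width: 0.0127
grip_force: 61.5
```

Emit:
carry_out --targets '[[0,[0,0,0],3],[0,[0,0,0],6],[0,[0,0.1,0],9],[0,[0,0.1,0],12],[0,[0,0.2,0],15],[0,[0,0.2,0],18],[0,[0,0.3,0],21],[0,[0,0.3,0],23],[0,[0,0.3,0],23],[0,[0,0.3,0],23]]'

```text
time_s: 5.5
tool_pos: [0.5135, 0.2078, 0.0725]
ee_rot: [3.141, -0.001, 0.268]
wrist_force: [0.3, -0.8, 0.7]
width: 0.0132
grip_force: 61.4
```

```bash
python3 - <<'E'
from h import *
o,p=wrist(); print(o["time_s"],o["tool_pos"],o["ee_rot"],o["wrist_force"],o["moment"],o["width"],o["grip_force"])
cv2.imwrite("pics/w2.png",p["color"])
E
```

```text
5.5 [0.51346622 0.20776866 0.07249798] [ 3.14114497e+00 -7.75960992e-04  2.68038042e-01] [ 0.32453398 -0.84933401  0.73180691] [-0.20152304 -0.16040541  0.00995448] 0.013152407758740103 61.35098934173584
```

View pics/w2.png

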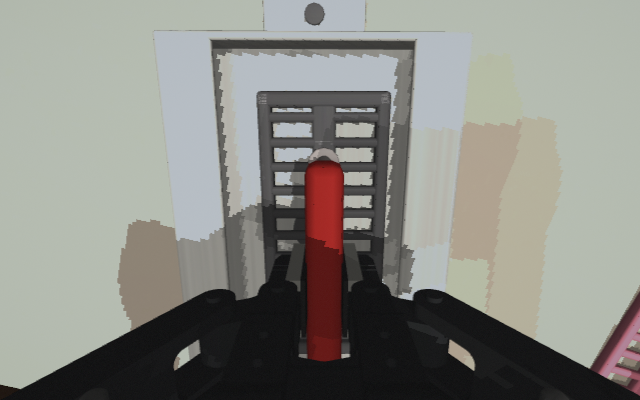

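The grate is straight: its plate spans columns 258–390 and the slot 212–415. I'll shift it slightly to the left, about 3 mm, and lift slowly.

Emit:
carry_out --targets '[[0,[0,-0.3,0],0],[0,[0,-0.3,0],0],[0,[0,-0.3,-1],0],[0,[0,-0.3,-2],0],[0,[0,-0.3,-3],0],[0,[0,-0.3,-4.5],0],[0,[0,-0.3,-6.5],0],[0,[0,-0.3,-9],0],[0,[0,-0.3,-12],0],[0,[0,-0.3,-12],0]]'

```text
time_s: 6.55
tool_pos: [0.5152, 0.2117, 0.1989]
ee_rot: [-3.141, -0.011, 0.268]
wrist_force: [0.9, 0.3, -1.7]
width: 0.0129
grip_force: 60.9
```

Emit:
carry_out --targets '[[0,[-0.7,2,0],1],[0,[-2,6,0],3],[0,[-3.4,10.4,0],6],[0,[-4.9,15,0],9],[0,[-6.5,19.7,0],12],[0,[-8,24.4,0],15],[0,[-9.5,29,0],18],[0,[-11,33.5,0],20],[0,[-12.5,38,0],22],[0,[-13.4,41,0],23.5]]'

```text
time_s: 7.55
tool_pos: [0.4903, -0.2227, 0.1917]
ee_rot: [3.141, 0.001, -0.146]
wrist_force: [0.8, -0.0, -2.5]
width: 0.0132
grip_force: 60.8
```

Emit:
carry_out --targets '[[0,[0.2,1.5,0],0.7],[0,[0.2,1.5,0],0.7],[0,[0.2,1.5,0],0.7]]'

```text
time_s: 7.85
tool_pos: [0.491, -0.2343, 0.1917]
ee_rot: [-3.14, 0.001, -0.155]
wrist_force: [-0.6, 0.4, -2.5]
width: 0.0133
grip_force: 60.8
```

```bash
python3 - <<'E'
from h import *
o,p=wrist(); print(o["time_s"],o["tool_pos"],o["ee_rot"],o["wrist_force"],o["moment"],o["width"],o["grip_force"])
s=vision.get_image("side"); a=cv2.resize(s["color"][140:270,180:380],(640,416))
cv2.imwrite("pics/w3.png",np.hstack([cv2.resize(p["color"],(400,250)),cv2.resize(a,(400,250))]))
E
```

```text
7.85 [ 0.49103885 -0.23427485  0.19167522] [-3.14022893e+00  1.09317253e-03 -1.54578464e-01] [-0.64075172  0.43987651 -2.54588592] [-0.00689064  0.04322225 -0.02040377] 0.013277810794782937 60.832639932632446
```

View pics/w3.png

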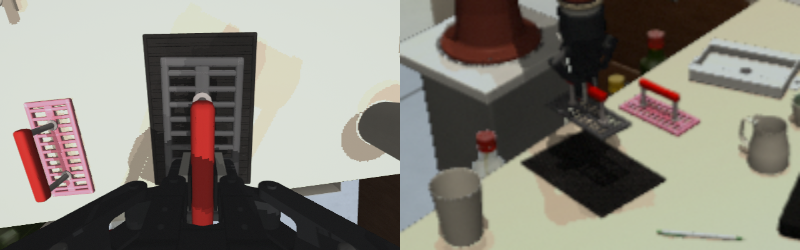

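The grate is level over the mat and aligned with it. I'm lowering it 11.9 cm, slowly at the end.

Emit:
carry_out --targets '[[0,[0,0,3],0],[0,[0,0,6],0],[0,[0,0,8.5],0],[0,[0,0,10],0],[0,[0,0,11],0],[0,[0,0,11.5],0],[0,[0,0,11.8],0],[0,[0,0,11.9],0],[0,[0,0,11.95],0],[0,[0,0,11.95],0]]'

```text
time_s: 8.95
tool_pos: [0.4917, -0.2355, 0.0736]
ee_rot: [3.141, -0.001, -0.155]
wrist_force: [0.2, -0.3, -2.5]
width: 0.0125
grip_force: 60.7
```

Emit:
carry_out --targets '[[0,[0,0,0.1],0],[0,[0,0,0.15],0],[0,[0,0,0.15],0],[0,[0,0,0.15],0]]'

```text
time_s: 9.35
tool_pos: [0.4917, -0.2354, 0.0725]
ee_rot: [3.141, -0.001, -0.155]
wrist_force: [-2.4, 3.3, 5.2]
width: 0.013
grip_force: 61.9
```

Contact felt. I'll open the fingers, then retreat.

Emit:
carry_out --targets '[[0.3,[0,0,0],0],[0.6,[0,0,0],0],[0.8,[0,0,0],0],[0.8,[0,0,0],0],[0.8,[0,0,0],0],[0.8,[0,0,0],0],[0.8,[0,0,-3],0],[0.8,[0,0,-7],0],[0.8,[0,0,-12],0],[0.8,[0,0,-12],0]]'

```text
time_s: 10.35
tool_pos: [0.4951, -0.2376, 0.2003]
ee_rot: [3.135, -0.014, -0.155]
wrist_force: [0.3, -0.2, -0.5]
width: 0.0681
grip_force: 0.0
```

```bash
python3 - <<'E'
from h import *
o,p=wrist(); print(o["time_s"],o["tool_pos"],o["wrist_force"],o["width"],handle(p)[:2])
s=vision.get_image("side"); a=cv2.resize(s["color"][140:270,180:380],(640,416))
cv2.imwrite("pics/w4.png",np.hstack([cv2.resize(p["color"],(400,250)),cv2.resize(a,(400,250))]))
E
```

```text
10.35 [ 0.49507019 -0.2376195   0.2002838 ] [ 0.25498299 -0.16462298 -0.53263483] 0.06807341409027044 (array([ 0.49338238, -0.23665766]), np.float64(-0.15124941956017354))
```

View pics/w4.png

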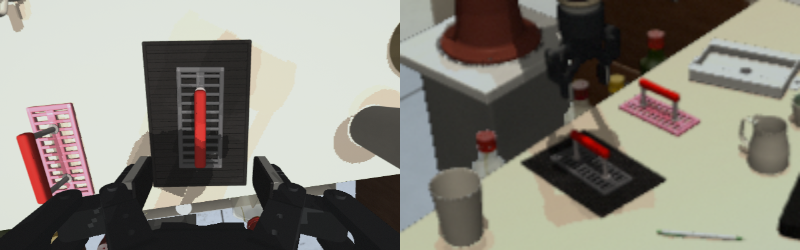

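The grate lies flat and centred on the mat, and the fingers are clear.

```bash
python3 -c "
from bench import manip
print(manip.job_done())"
```

```text
the job is handed in; nothing more can be done
None
```

I straightened the grate in the tray, lifted it clear, set it down flat and centred along the mat, and handed the job in at about 10.5 s; no verdict came back, and the arm went near none of the bystanders.

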